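Ring for the cook and hold up a clam in the tongs

TASK

Call the cook by pressing the service bell's plunger right down to its stop and letting it spring back; then pick up the kitchen tongs, close their jaws on the lone clam on the chopping board and lift it, holding it still about 10 to 15 cm above the board for the cook to inspect. Never touch that clam with the gripper itself and leave the other food, jars and bowl where they are. The program finishes while still holding the tongs with the clam in the air.

Things in the scene. Friction and masses are not known exactly. Their poses are not given: they have to be found in the camera images.
- bell: service bell standing on the counter, fixed there: black foot 86 mm across, steel dome 78 mm across, dome top 52 mm and plunger head top 72 mm above the counter. Origin: centre of its underside.
- bell_top (a point): centre of the top of the bell's brass plunger head (disc 20 mm across, 6 mm thick); moves down with the plunger, 6 mm of travel straight down.
- bell_plunger (a joint): bell plunger travel in m: 0 up, 0.006 down at its stop. A spring lifts it: 1.4 N to start it, 4 N at the stop.
- tongs: kitchen tongs, 130 g, lying on their side, arms opening level (pivot pin vertical); 22 mm tall, jaws 26 mm. At rest, open: origin on the counter midway between the blue grip sleeves, x along the centre line to the jaws, y to the left arm, z up. Pivot at x = -85 mm, jaw middles at x = +97 mm, ends at -96 and +122 mm; balances within 15 mm of the origin. The frame is fixed to the right arm.
- tongs_grip (a point): point midway between the two blue grip sleeves at mid height, 11 mm above the tongs' underside: squeeze here, across y. Sleeves are 22 mm tall and run 30 mm to either side along x; open, 65 mm over their outer faces here and 67 mm at x = +11 mm (each arm spreads 0.087 rad). Open jaws: 74 mm apart inside, about 90 mm over the outside.
- tongs_arm (a joint): angle in rad by which the arms have been squeezed together: 0 open, 0.174 parallel (sleeves 50 mm over their outer faces, jaws 42 mm apart: closed on the clam), 0.37 shut. A spring opens them: at the sleeves 6 N to start, 14 N at 0.174, 23 N shut; any grip above 14 N presses on the clam. 1 mm less over the sleeves closes the jaws by 2.1 mm.
- jaw_right (a point): middle of the inner face of the right jaw (blue, 26 mm tall, about 48 mm long), 13 mm above the tongs' underside.
- jaw_left (a point): the same for the left jaw.
- clam: lone brown clam lying flat on the board, 40 g, round from above, 42 mm across at mid height (13 mm), 26 mm tall. Origin: centre of its underside.
- board: light wooden chopping board fixed on the counter, 260 mm (its x) by 300 mm (its y), 18 mm thick. Origin: centre of its underside.
- tomato_a: plum tomato standing on the board's far corner, 47 mm across, 46 mm tall; leave alone. Origin: underside.
- lemon: half lemon, cut face up, on the board's other far corner, 54 mm across, 26 mm tall; leave alone. Origin: underside.
- tomato_b: plum tomato on the counter to the right, 47 mm across, 46 mm tall; leave alone. Origin: underside.
- mill: dark wooden pepper mill behind the board, 56 mm across, 158 mm tall; leave alone. Origin: underside.
- jar: amber jar with brass cap behind the board, 68 mm across, 110 mm tall; leave alone. Origin: underside.
- leek: leek lying on the counter at the left, 370 mm long, 36 mm thick, leaves to +x; leave alone. Origin: underside, about its middle.
- bowl: white bowl of clams behind the board, 136 mm across, 75 mm tall with its clams; leave alone. Origin: underside.

How it is judged:
By the outcome, as a careful person would: the job done as asked, in the order asked, and still so for the second after the job is handed in, while the arm keeps its last pose, push and grip.
It also fails if it takes over 58 s, if anything falls off the work surface, if the arm or the gripper's body presses on something with over 40 N, if the wrist force passes 120 N, or if a joint passes its speed limit or range.

ROBOT

A 7-joint arm with a two-finger parallel gripper is mounted at the origin on the work surface. World frame = base frame: x ahead of the robot, y to its left, z up, the work surface at z = 0. Lengths are in m, angles in rad, forces in N, time in s.
With the tool pointing down it reaches from about 0.4 to 0.9 m from the base axis. Payload 5.6 kg.
Tool frame: the origin (TCP) lies midway between the tips of the shut fingers; the grasp point (between the pads) lies 19 mm behind it; z points along the fingers, y is the line along which they close (so a half turn about z gives the same grasp; the last joint's range is limited). The gripper opens to 92 mm and grips with 3 to 60 N. Pads are 20 mm wide; open, the fingers measure 128 mm over their backs; the gripper's body (75 mm by 189 mm) begins 69 mm behind the grasp point.
Start: joints at [-1.271, 0.468, -0.012, 1.603, 0.006, 1.071, -0.056], TCP at [0.219, 0.612, 0.215] pointing down, gripper open.
Joint ranges: [-2.53, 2.53], [-0.31, 2.02], [-1.57, 1.55], [0.28, 2.44], [-1.29, 4.43], [0.15, 1.84], [-2.92, 2.92]. Speed limits (rad/s): [2.57, 2.57, 3.14, 3.14, 3.14, 3.14, 3.14].

INTERFACE

Orientations are given as a 3x3 rotation matrix whose columns are the frame's x, y, z axes.
In Python, from station import env gives the robot as it stands. Calls block until the motion is done:
- env.reach(position, orientation): joint-space move of the TCP to a pose.
- env.movel(position, frame=None, rate=0.15): straight line of the TCP; frame=None keeps the orientation; rate is the mean speed in m/s.
- env.goto_joints(angles): joint-space move.
- env.release() and env.grasp(squeeze=None): open the fingers fully, or close them until they stop; squeeze is the grip in N (None keeps the last).
- env.pause(seconds).
- env.inverse_kinematics(position, orientation): joint angles nearest the present ones, or None.
- env.read_camera(name): name is "side" or "top"; returns (picture, depth): 400x640x3 uint8, red, green, blue; 400x640 float32, m along the optical axis (not along the pixel's ray), 0 where there is no reading.
- env.camera_info(name): a dict with "intrinsics" (3x3 intrinsics, pixels), "eye" and "rotation" of the camera in the world. Camera axes: x right, y up, looking along -z (the intrinsics and any distortion apply to the point x, -y, -z); pixel columns grow to the right and rows downward; lengths in m; the calibration is good to about 2 mm. A picture is of the moment at which its call begins. camera_info takes no time and is no camera call.
A pose or a line that the arm cannot do raises env.PlanningError and nothing moves.
- env.finish_job(): hands the job in; it is judged then, once.
Readings, each from a call of its own:
- env.read_t(): time.
- env.read_joint_positions(): joint angles.
- env.read_joint_velocities(): joint speeds.
- env.read_tau(): joint torques, N m.
- env.read_ee_pos(): TCP position.
- env.read_tcp_rot(): TCP orientation.
- env.read_wrist_force(): force on the tool from outside, world axes, zero at the start.
- env.read_moment(): the same for the moment, N m.
- env.read_gripper_width(): finger opening in m.
- env.read_grasp_force(): force on a finger pad.
Only numpy, scipy, OpenCV 4.12 (cv2) and the standard library are available. Lean on these libraries where they do the work, as an engineer would, in place of code of your own. Each camera call takes 0.05 s, during which the arm holds its last target. There are 200 camera calls.

## Working session

There is one attempt and no reset: what is moved stays moved. The work goes in short steps, each a Python script; the robot and the scene stay as the last script left them, time stands still between calls to the robot, and variables do not carry over. Pictures are saved under pics/ and viewed, at most 10 in all, crops included, and the job is handed in when it is done.

```bash
mkdir -p pics
python3 - <<'E'
from station import env
import cv2,numpy as np
for n in("top","side"):
    p,d=env.read_camera(n); cv2.imwrite(f"pics/{n}0.png",p[:,:,::-1]); np.savez(f"{n}0.npz",p=p,d=d)
    print(n,env.camera_info(n), (d>0).mean())
print(env.read_t(),env.read_tcp_rot())
E
```

```text
top {'intrinsics': array([[411.18706696,   0.        , 317.149078  ],
       [  0.        , 411.18706696, 202.66304893],
       [  0.        ,   0.        ,   1.        ]]), 'eye': array([ 0.50701953, -0.01141702,  1.35653014]), 'rotation': array([[ 0.01278829,  0.9983204 , -0.05650528],
       [-0.99988902,  0.01233557, -0.00835347],
       [-0.00764241,  0.05660584,  0.99836735]])} 0.99611328125
side {'intrinsics': array([[366.29805792,   0.        , 317.25088227],
       [  0.        , 366.29805792, 200.0457705 ],
       [  0.        ,   0.        ,   1.        ]]), 'eye': array([ 0.02645594, -0.79456785,  0.60353998]), 'rotation': array([[ 0.8125759 ,  0.27656633, -0.51306089],
       [-0.58275231,  0.36894604, -0.72407083],
       [-0.01096182,  0.88734992,  0.46096633]])} 0.9960859375
0.1 [[-9.41796477e-01  3.36183284e-01 -4.41404613e-04]
 [ 3.36183557e-01  9.41795196e-01 -1.55731221e-03]
 [-1.07829589e-04 -1.61506413e-03 -9.99998690e-01]]
```

View pics/top0.png

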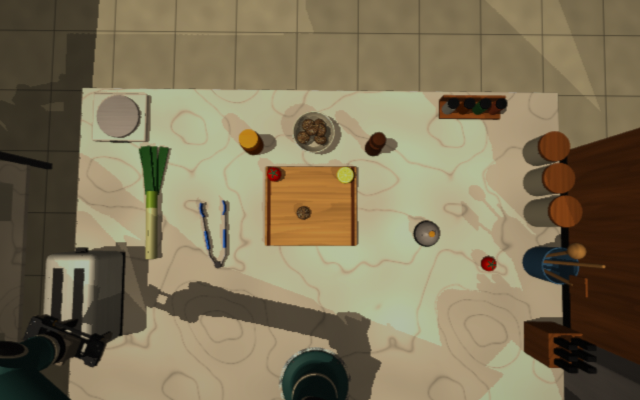

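View pics/side0.png

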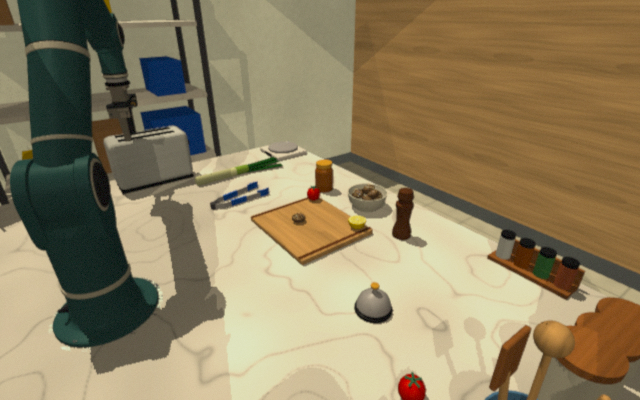

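Top view: tongs at about (217,230) with the jaws up the image (+x), clam at (304,213), bell at (427,233), board centred near (311,206). The side view shows the bell plunger at (375,286) and the clam at (298,217). Next I measure these.

```bash
cat > h.py <<'E'
import cv2,numpy as np
from station import env
def ray(n,u,v):
    c=env.camera_info(n);K=c["intrinsics"]
    d=np.array([(u-K[0,2])/K[0,0],-(v-K[1,2])/K[1,1],-1.])
    return np.array(c["eye"]),c["rotation"]@d
def plane(n,u,v,z):
    e,d=ray(n,u,v); return e+d*(z-e[2])/d[2]
def tri(a,b):
    (e1,d1),(e2,d2)=ray("top",*a),ray("side",*b)
    s=np.linalg.lstsq(np.c_[d1,-d2],e2-e1,rcond=None)[0]
    p,q=e1+d1*s[0],e2+d2*s[1]; return (p+q)/2,np.linalg.norm(p-q)
def blobs(p,lo,hi,box,amin=4):
    x0,y0,x1,y1=box; h=cv2.cvtColor(np.ascontiguousarray(p),cv2.COLOR_RGB2HSV)[y0:y1,x0:x1]
    m=cv2.inRange(h,np.array(lo),np.array(hi))
    n,l,s,c=cv2.connectedComponentsWithStats(m)
    return [(s[i,4],*(s[i,:4]+[x0,y0,0,0]),*np.round(c[i]+[x0,y0],2)) for i in range(1,n) if s[i,4]>=amin]
E
python3 - <<'E'
from h import *
np.set_printoptions(precision=4,suppress=True)
T=np.load("top0.npz")["p"];S=np.load("side0.npz")["p"]
def up(p,b,k):
    x0,y0,x1,y1=b; return cv2.resize(p[y0:y1,x0:x1,::-1],None,fx=k,fy=k,interpolation=cv2.INTER_NEAREST)
a=up(T,(190,190,240,275),6); b=up(T,(290,200,320,228),8); c=up(T,(410,215,445,250),8)
d=up(S,(205,175,275,212),5); e=up(S,(350,278,400,325),5)
I=np.zeros((600,800,3),np.uint8)
for im,(x,y) in((a,(0,0)),(b,(310,0)),(c,(310,240)),(d,(0,520)),(e,(600,240))):
    q=im[:600-y,:800-x]; I[y:y+q.shape[0],x:x+q.shape[1]]=q
cv2.imwrite("pics/crop.png",I)
print("blue top",*blobs(T,(100,90,40),(130,255,255),(190,190,240,275)),sep="\n")
print("blue side",*blobs(S,(100,90,40),(130,255,255),(205,175,275,212)),sep="\n")
print("clam top",*blobs(T,(0,0,0),(179,255,115),(290,200,320,228)),sep="\n")
print("clam side",*blobs(S,(0,0,0),(179,255,115),(285,205,312,230)),sep="\n")
print("brass top",*blobs(T,(12,110,90),(30,255,255),(410,215,445,250)),sep="\n")
print("brass side",*blobs(S,(12,110,90),(30,255,255),(350,278,400,325)),sep="\n")
D=np.load("top0.npz")["d"]
print("clam depth z",(1.3565-D[207:220,297:312:2])*1000//1)
E
```

```text
blue top
(np.int32(24), np.int64(223), np.int64(201), np.int64(3), np.int64(14), np.float64(223.96), np.float64(207.42))
(np.int32(30), np.int64(200), np.int64(203), np.int64(5), np.int64(14), np.float64(201.17), np.float64(209.87))
(np.int32(52), np.int64(204), np.int64(231), np.int64(6), np.int64(18), np.float64(206.63), np.float64(239.67))
(np.int32(52), np.int64(223), np.int64(230), np.int64(3), np.int64(18), np.float64(224.0), np.float64(238.17))
blue side
(np.int32(49), np.int64(248), np.int64(182), np.int64(9), np.int64(9), np.float64(251.8), np.float64(185.73))
(np.int32(45), np.int64(258), np.int64(189), np.int64(10), np.int64(7), np.float64(263.42), np.float64(191.91))
(np.int32(69), np.int64(223), np.int64(191), np.int64(15), np.int64(9), np.float64(230.09), np.float64(195.0))
(np.int32(75), np.int64(232), np.int64(196), np.int64(15), np.int64(9), np.float64(238.59), np.float64(200.31))
clam top
(np.int32(159), np.int64(296), np.int64(206), np.int64(15), np.int64(14), np.float64(303.3), np.float64(212.31))
clam side
(np.int32(94), np.int64(292), np.int64(215), np.int64(14), np.int64(10), np.float64(299.2), np.float64(219.99))
brass top
(np.int32(37), np.int64(428), np.int64(231), np.int64(8), np.int64(6), np.float64(431.57), np.float64(233.54))
brass side
(np.int32(52), np.int64(371), np.int64(282), np.int64(8), np.int64(8), np.float64(374.4), np.float64(285.52))
clam depth z [[15. 11. 32. 36. 32. 12. 19. 17.]
 [15. 40. 39. 39. 33. 32. 15. 18.]
 [17. 39. 40. 42. 41. 38. 19. 13.]
 [34. 36. 45. 43. 41. 37. 29. 18.]
 [33. 39. 39. 40. 48. 42. 31. 20.]
 [34. 38. 40. 40. 41. 35. 34. 13.]
 [36. 35. 44. 45. 41. 40. 34. 13.]
 [33. 37. 46. 44. 40. 35. 37. 20.]
 [29. 38. 44. 44. 37. 34. 30. 17.]
 [21. 36. 40. 41. 37. 37. 16. 16.]
 [13. 34. 36. 37. 34. 31. 21. 19.]
 [15. 20. 37. 40. 35. 21. 15. 16.]
 [21. 20. 15. 33. 20. 17. 20. 17.]]
```

View pics/crop.png

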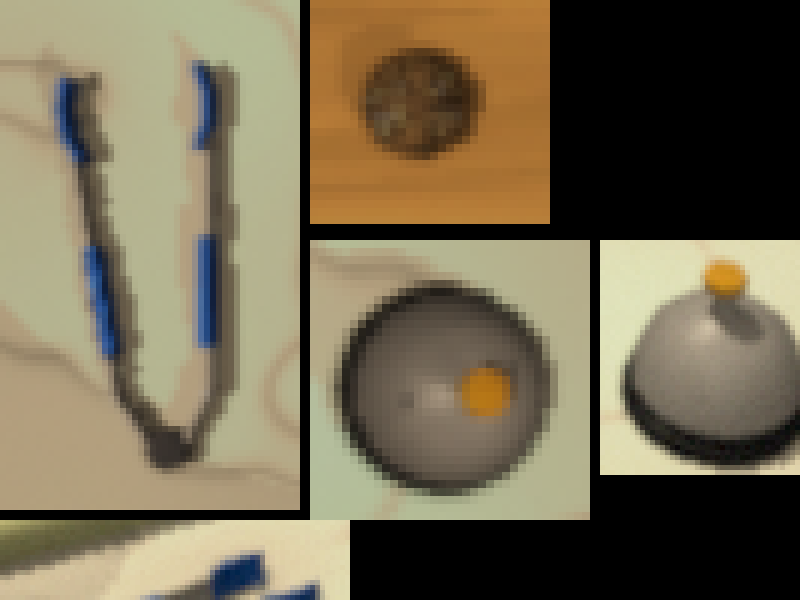

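Run:
```python
from h import *
np.set_printoptions(precision=4,suppress=True)
bt=tri((431.57,233.54),(374.4,285.52)); print("bell",bt, plane("top",431.57,233.54,.072),plane("side",374.4,285.52,.070))
print("clam",tri((303.3,212.31),(299.2,219.99)),plane("top",303.3,212.31,.034),plane("side",299.2,219.99,.031))
sl,sr=plane("top",206.63,239.67,.02),plane("top",224,238.17,.02)
jl,jr=plane("top",201.17,209.87,.022),plane("top",223.96,207.42,.022); pv=plane("top",218.3,264.5,.02)
print("sleeves",sl,sr,np.linalg.norm(sl-sr),"jaws",jl,jr,np.linalg.norm(jl-jr),"pivot",pv)
g,j=(sl+sr)/2,(jl+jr)/2
print("top mid",g,j,"len",np.linalg.norm(j-g),np.linalg.norm(j-pv),"yaw",np.degrees(np.arctan2(*(j-g)[[1,0]])),np.degrees(np.arctan2(*(j-pv)[[1,0]])))
s=[plane("side",u,v,.013) for u,v in((230.09,195),(238.59,200.31),(251.8,185.73),(263.42,191.91))]
print("side",*s,"mid",(s[0]+s[1])/2,(s[2]+s[3])/2)
clam=plane("top",303.3,212.31,.034)
R=lambda a:np.array([[-np.cos(a),-np.sin(a),0],[-np.sin(a),np.cos(a),0],[0,0,-1.]])
for deg in range(0,-100,-15):
    a=np.radians(deg); p=clam-.097*np.array([np.cos(a),np.sin(a),0])
    print(deg,p[:2],[(q is not None) and np.round(q,2) for q in (env.inverse_kinematics(np.r_[p[:2],z],R(a)) for z in(.024,.17))])
```

```text
bell (array([ 0.4871, -0.3579,  0.0684]), np.float64(0.002083663206448309)) [ 0.488  -0.3576  0.072 ] [ 0.4848 -0.3588  0.07  ]
clam (array([0.5507, 0.0443, 0.0211]), np.float64(0.00013489881691361889)) [0.5502 0.0438 0.034 ] [0.5418 0.03   0.031 ]
sleeves [0.4579 0.3569 0.02  ] [0.4635 0.3006 0.02  ] 0.05662659409977211 jaws [0.5544 0.3769 0.022 ] [0.5633 0.3028 0.022 ] 0.074627299304369 pivot [0.3784 0.3169 0.02  ]
top mid [0.4607 0.3288 0.02  ] [0.5588 0.3399 0.022 ] len 0.09876936958576805 0.1818936078303876 yaw 6.449513275453893 7.257760848433227
side [0.4547 0.3541 0.013 ] [0.4615 0.2971 0.013 ] [0.5535 0.3781 0.013 ] [0.5635 0.3041 0.013 ] mid [0.4581 0.3256 0.013 ] [0.5585 0.3411 0.013 ]
0 [0.4532 0.0438] [array([-0.29,  0.46,  0.14,  2.2 , -0.13,  0.49,  1.53]), array([-0.5 ,  0.2 ,  0.38,  2.13, -0.1 ,  0.84,  1.5 ])]
-15 [0.4565 0.0689] [array([-0.36,  0.47,  0.17,  2.19, -0.16,  0.49,  1.24]), array([-0.54,  0.21,  0.36,  2.11, -0.1 ,  0.84,  1.19])]
-30 [0.4662 0.0923] [array([-0.45,  0.49,  0.22,  2.16, -0.21,  0.51,  0.97]), array([-0.59,  0.23,  0.37,  2.08, -0.11,  0.85,  0.89])]
-45 [0.4816 0.1124] [array([-0.51,  0.52,  0.26,  2.11, -0.25,  0.54,  0.72]), array([-0.63,  0.27,  0.38,  2.04, -0.13,  0.86,  0.62])]
-60 [0.5017 0.1278] [array([-0.56,  0.55,  0.31,  2.06, -0.3 ,  0.57,  0.48]), array([-0.66,  0.31,  0.41,  1.99, -0.16,  0.88,  0.36])]
-75 [0.5251 0.1375] [array([-0.6 ,  0.58,  0.36,  2.01, -0.35,  0.61,  0.25]), array([-0.68,  0.35,  0.45,  1.93, -0.19,  0.9 ,  0.13])]
-90 [0.5502 0.1408] [array([-0.64,  0.63,  0.42,  1.95, -0.41,  0.65,  0.04]), array([-0.7 ,  0.4 ,  0.5 ,  1.88, -0.24,  0.92, -0.09])]
```

Positions: bell top (0.487,-0.358), clam (0.550,0.044), tongs grip (0.462,0.3285) at yaw about 7°. Next I press the bell.

```bash
cat >> h.py <<'E'
np.set_printoptions(precision=4,suppress=True)
def R(deg):
    a=np.radians(deg); return np.array([[-np.cos(a),-np.sin(a),0],[-np.sin(a),np.cos(a),0],[0,0,-1.]])
E
python3 - <<'E'
from h import *
env.movel([.30,.50,.30],rate=.3)
env.grasp(5); print(env.read_t(),env.read_gripper_width())
b=np.array([.487,-.358]); 
env.reach([.52,.08,.30],R(-80)); print(env.read_t())
env.reach(np.r_[b,.10],R(-126)); print(env.read_t())
env.movel(np.r_[b,.076],rate=.1)
f0=env.read_wrist_force()[2]
for z in np.arange(.074,.057,-.001):
    env.movel(np.r_[b,z],rate=.05)
    f=env.read_wrist_force(); print(round(z,4),env.read_ee_pos()[2],f,round(env.read_t(),2))
    if f[2]-f0>11: break
p,d=env.read_camera("side"); cv2.imwrite("pics/press.png",cv2.resize(p[250:330,330:420,::-1],None,fx=5,fy=5))
env.movel(np.r_[b,.14],rate=.2); print(env.read_t(),env.read_wrist_force())
E
```

```text
2.1333 0.0007608891310321072
3.8667
5.625
0.074 0.07412861842113869 [-0.075   0.5207  0.5366] 6.27
0.073 0.07307748221002766 [-0.356   1.1565 -0.4225] 6.52
0.072 0.07216933511871221 [0.7714 0.1383 2.0892] 6.77
0.071 0.07113586218109577 [ 0.3439 -0.677   1.6819] 7.02
0.07 0.07009685283991929 [-0.4619 -1.0145  2.4545] 7.27
0.069 0.06910219558083755 [ 0.3816 -0.4959  2.4566] 7.52
0.068 0.06807600830142904 [ 0.7118 -0.0614  2.881 ] 7.77
0.067 0.06705723660609764 [-0.1161 -0.2717  3.1991] 8.02
0.066 0.0664263256888363 [0.54   0.1203 6.5177] 8.27
0.065 0.06628621322663941 [-1.2755  1.9444 14.2907] 8.52
9.0917 [-0.947   0.5218 -1.1044]
```

The plunger reached its stop (14 N at 66 mm) and was released. Next I pick up the tongs.

Run:
```python
from h import *
g=np.array([.462,.3285])
env.reach([.50,-.1,.28],R(-60)); env.release()
env.reach(np.r_[g,.12],R(6.9)); print(env.read_t())
env.movel(np.r_[g,.03],rate=.12)
env.movel(np.r_[g,.005],rate=.05); print(env.read_ee_pos(),env.read_wrist_force())
env.grasp(9); print(env.read_t(),env.read_gripper_width(),env.read_grasp_force(),env.read_wrist_force())
for n in("top","side"):
    p,d=env.read_camera(n); np.savez(f"{n}1.npz",p=p,d=d)
    cv2.imwrite(f"pics/{n}1.png",cv2.resize(p[180:290,170:290,::-1] if n=="top" else p[140:230,180:300,::-1],None,fx=5,fy=5))
```

```text
13.2833
[0.462  0.3283 0.0048] [ 0.1084 -0.4775 -0.1001]
15.4333 0.05865879543292412 8.988243341445923 [0.0017 0.4416 0.9998]
```

View pics/side1.png

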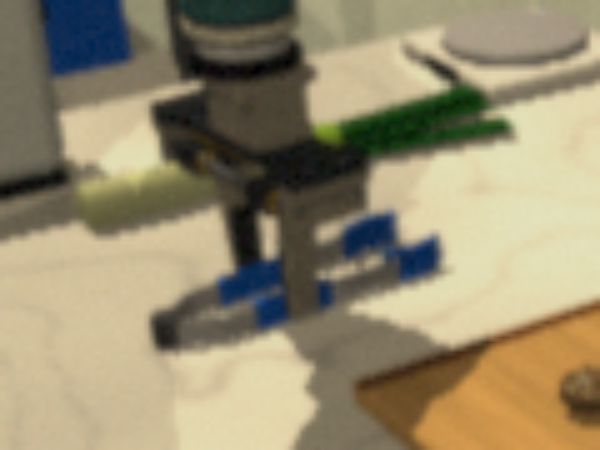

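The gripper is on both sleeves at about their middle (around (300,270) in the crop), 58.7 mm wide at 9 N. I'll lift, carry to above the clam and measure the jaws.

Run:
```python
from h import *
g=np.array([.462,.3285]); c=np.array([.5502,.0438])
env.movel(np.r_[g,.17],rate=.12)
print(env.read_t(),env.read_gripper_width(),env.read_grasp_force(),env.read_wrist_force())
a=np.radians(-45); p=c-.097*np.array([np.cos(a),np.sin(a)])
env.reach(np.r_[p,.17],R(-45)); print(env.read_t())
env.movel(np.r_[p,.085],rate=.1); env.pause(.3)
print(env.read_t(),env.read_ee_pos(),env.read_gripper_width(),env.read_moment())
for n,b in("top",(260,170,360,250)),("side",(230,150,370,260)):
    q,d=env.read_camera(n); np.savez(f"{n}2.npz",p=q,d=d)
    print(n,*blobs(q,(100,90,40),(130,255,255),b),sep="\n")
    x0,y0,x1,y1=b; cv2.imwrite(f"pics/{n}2.png",cv2.resize(q[y0:y1,x0:x1,::-1],None,fx=5,fy=5))
```

```text
17.0583 0.05736065774654773 8.991884887218475 [ 0.2686 -1.5455 -1.3631]
17.9333
19.2333 [0.4818 0.1126 0.0854] 0.05725049913828114 [-0.0553  0.0422  0.0037]
top
(np.int32(25), np.int64(292), np.int64(200), np.int64(10), np.int64(11), np.float64(295.56), np.float64(205.12))
(np.int32(4), np.int64(308), np.int64(218), np.int64(4), np.int64(3), np.float64(309.5), np.float64(218.75))
side
(np.int32(68), np.int64(267), np.int64(191), np.int64(12), np.int64(7), np.float64(271.84), np.float64(194.37))
(np.int32(99), np.int64(293), np.int64(192), np.int64(15), np.int64(8), np.float64(300.19), np.float64(195.73))
(np.int32(30), np.int64(255), np.int64(199), np.int64(6), np.int64(6), np.float64(257.17), np.float64(201.47))
(np.int32(36), np.int64(267), np.int64(200), np.int64(7), np.int64(6), np.float64(270.33), np.float64(202.5))
(np.int32(86), np.int64(290), np.int64(200), np.int64(14), np.int64(9), np.float64(297.33), np.float64(204.26))
```

View pics/top2.png

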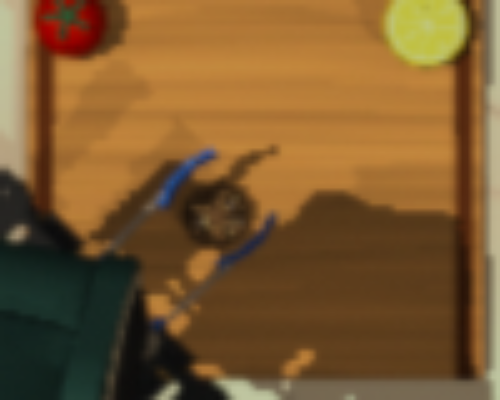

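View pics/side2.png

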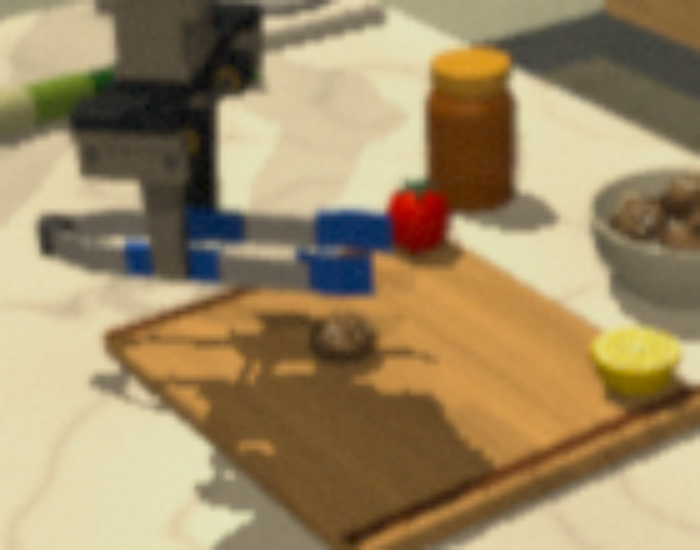

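The jaws are level and straddle the clam from above. In the top view the left jaw runs about (292,211.6)–(303.4,200.4), the right jaw (303.6,224)–(315,213.4), and the clam is at (303.3,212.3). I'll compute the residual.

Run:
```python
from h import *
T=np.load("top2.npz")["p"];S=np.load("side2.npz")["p"]
bl=[b for b in blobs(T,(100,60,25),(135,255,255),(290,195,320,228))]; print(*bl,sep="\n")
for nm,e in(("L",[(292,211.6),(303.4,200.4)]),("R",[(303.6,224),(315,213.4)])):
    print(nm,[plane("top",*p,.104) for p in e])
m=plane("top",303.5,212.35,.104); print("jaw mid",m)
# side: jaw mid height in blobs
print("tri L",tri((297.7,206),(300.19,195.73)),"R",tri((309.3,218.7),(297.33,204.26)))
u=np.array([1,-1])/2**.5; v=np.array([1,1])/2**.5
dd=m[:2]-[.5502,.0438]; print("offset along,left",dd@u,dd@v)
s=(plane("side",300.19,195.73,.093)+plane("side",297.33,204.26,.093))/2; print("side mid",s)
print("clam side z.031",plane("side",230+343/5-.5,150+338/5-.5,.031))
```

```text
(np.int32(29), np.int64(292), np.int64(200), np.int64(10), np.int64(11), np.float64(295.69), np.float64(205.1))
(np.int32(13), np.int64(304), np.int64(217), np.int64(9), np.int64(6), np.float64(308.23), np.float64(219.62))
L [array([0.5497, 0.0754, 0.104 ]), array([0.5843, 0.0411, 0.104 ])]
R [array([0.5124, 0.0395, 0.104 ]), array([0.5451, 0.0052, 0.104 ])]
jaw mid [0.5478 0.0403 0.104 ]
tri L (array([0.5672, 0.0589, 0.0952]), np.float64(0.00047666522080461627)) R (array([0.5303, 0.0218, 0.0929]), np.float64(0.0033513913915167587))
offset along,left 0.0008089104899793751 -0.004165139165074569
side mid [0.5505 0.0417 0.093 ]
clam side z.031 [0.5488 0.0469 0.031 ]
```

Run:
```python
from h import *
u=np.array([1,-1])/2**.5; v=np.array([1,1])/2**.5
p=np.array(env.read_ee_pos())[:2]+.003*v-.002*u
env.movel(np.r_[p,.06],rate=.1)
f0=env.read_wrist_force()
env.movel(np.r_[p,.036],rate=.06); print(env.read_wrist_force()-f0)
for z in(.031,.028,.025):
    env.movel(np.r_[p,z],rate=.04); f=env.read_wrist_force()-f0; print(z,f)
    if abs(f[2])>4: break
env.grasp(30); env.pause(.3); print(env.read_t(),env.read_gripper_width(),env.read_grasp_force(),env.read_wrist_force()-f0)
z=env.read_ee_pos()[2]
env.movel(np.r_[p,z+.03],rate=.06); env.pause(.2)
print(env.read_t(),env.read_gripper_width())
for n,b in("top",(260,170,360,250)),("side",(230,150,370,260)):
    q,d=env.read_camera(n); x0,y0,x1,y1=b; cv2.imwrite(f"pics/{n}3.png",cv2.resize(q[y0:y1,x0:x1,::-1],None,fx=5,fy=5))
```

```text
[-0.6864  1.014   0.6035]
0.031 [0.2604 0.4699 0.1207]
0.028 [-0.3118  0.6434  0.3739]
0.025 [-0.5385  0.8176 -0.089 ]
21.5917 0.04937498596931242 29.991587698459625 [-1.3736  0.6627 -0.2041]
22.4417 0.04918715563758329
```

View pics/side3.png

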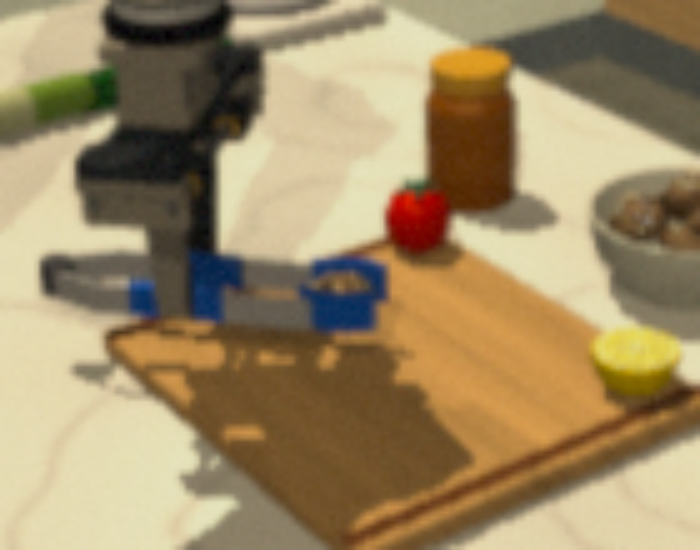

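The clam sits between the closed jaws (at about (345,285) in the crop), clear of the board. I'll raise it to 12 cm and check it stays still.

Run:
```python
from h import *
p=np.array(env.read_ee_pos()); env.movel(np.r_[p[:2],.147],rate=.08); env.pause(1.)
print(env.read_t(),env.read_ee_pos(),env.read_gripper_width(),env.read_grasp_force())
q,d=env.read_camera("side"); cv2.imwrite("pics/side4.png",cv2.resize(q[110:260,230:370,::-1],None,fx=4,fy=4))
print(*blobs(q,(100,90,40),(130,255,255),(230,110,370,260)),sep="\n")
env.pause(1.); q,d=env.read_camera("side")
print(*blobs(q,(100,90,40),(130,255,255),(230,110,370,260)),sep="\n"); print(env.read_gripper_width())
```

```text
24.8417 [0.4823 0.1159 0.147 ] 0.04953158704555056 29.990254640579224
(np.int32(102), np.int64(266), np.int64(173), np.int64(11), np.int64(13), np.float64(269.75), np.float64(178.81))
(np.int32(142), np.int64(288), np.int64(175), np.int64(18), np.int64(13), np.float64(297.6), np.float64(181.54))
(np.int32(35), np.int64(253), np.int64(179), np.int64(6), np.int64(7), np.float64(255.49), np.float64(181.86))
(np.int32(104), np.int64(265), np.int64(173), np.int64(12), np.int64(13), np.float64(269.72), np.float64(178.78))
(np.int32(143), np.int64(288), np.int64(175), np.int64(18), np.int64(13), np.float64(297.59), np.float64(181.43))
(np.int32(34), np.int64(253), np.int64(179), np.int64(6), np.int64(7), np.float64(255.41), np.float64(181.76))
0.04932907936517632
```

View pics/side4.png

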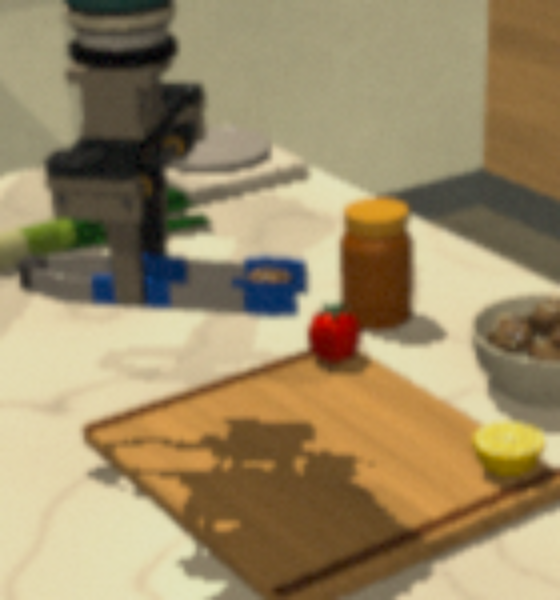

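The clam is held in the jaws (at about (270,280) in the crop) high above the board. The jaws did not move between the two pictures, and the other food is where it was.

```bash
python3 -c "
from station import env
print(env.finish_job())"
```

```text
the job is handed in; nothing more can be done
None
```

The job is handed in: the bell was pressed to its stop and released, and the tongs are holding the clam still about 12 cm above the board.

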